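# Seat a reagent cartridge in the analyser's spring bayonet port and hold it for priming

## Task

Slide the reagent dock's shutter by its yellow grip all the way to its open end stop, then take the teal cartridge from the light-blue rack and put its cross-bar through the slot of the uncovered port. Press it down against the spring to the bottom, turn it a quarter turn clockwise (seen from above) to its stop, and finish while still gripping it, pressed fully home and turned, because its spring turns it back if you let go. Leave the grey and orange cartridges in the rack and do not disturb the bottle or the blue slide box.

Things in the scene. Friction and masses are not known exactly. Their poses are not given: they have to be found in the camera images.
- dock: reagent dock, fixed blue-grey housing 150 (x) by 220 (y) by 75 mm high with a teal front band. Origin: centre of its underside on the table; its y axis is the direction in which the shutter opens, z up
- port_mouth (a point): centre of the port, level with the dock's top face (75 mm above the table), axes as the dock's. Grey collar 10 mm thick: round 36 mm hole with a straight slot 54 mm long, 11 mm wide across it along the dock's x (red marks point at the slot's ends). A cartridge dropped in rests with its underside 12 mm below this point; pressed to the bottom, 24 mm below
- shutter_grip (a point): centre of the top of the shutter's yellow grip block, 18 mm (dock x) by 30 mm (dock y) by 30 mm high, standing on a flat dark shutter plate 66 by 58 by 4 mm that lies on the dock and covers the port when shut. Top of the grip 109 mm above the table; axes as the dock's
- shutter (a joint): travel of the shutter along the dock's +y, m: 0 shut over the port, 0.070 at the open end stop; it starts almost shut, needs about 2 N and stays where it is left
- plunger (a joint): how far the spring seat in the port is pressed down, m: 0 free, 0.012 at the bottom; about 4 N at first touch, 10 N at the bottom. At 0 a cartridge's cross-bar is still inside the slot, which resists turning (do not force it); beyond 0.009 it can be turned under the collar
- rotor (a joint): turn of the port's brass rotor below the collar, which grips the cross-bar in a groove and turns with it, clockwise from above, rad: 0 groove in line with the slot, 1.5 at its stop (a quarter turn); a return spring resists with 0.04 N m at the start and 0.22 N m at the stop
- cartridge: teal cartridge, about 120 g: 50 mm steel cross-bar along x (8 wide, 10 high) at the foot, round 32 mm body to z 30, flange 64 mm across at z 30 to 36, on top a grip wing 48 mm long (x), 16 thick (y), z 36 to 70. Origin: centre of the underside. Hangs upright by its flange in a rack hole, underside 5 mm above the table; any of the three. Half-turn symmetric
- spent_grey: grey spent cartridge of the same shape, to be left in the rack
- spent_orange: orange spent cartridge of the same shape, to be left in the rack
- rack: light-blue fixed rack block 270 (x) by 95 (y) by 35 mm high with three 53 mm holes in a row along its x axis, 85 mm apart. Origin: centre of its underside
- bottle: small reagent bottle with a blue cap, 48 mm across, 110 mm high, standing; origin at the centre of its underside
- slide_box: closed blue box of microscope slides, 75 by 55 by 32 mm; origin at the centre of its underside
Things that resemble listed ones, but are neither listed nor needed, are in the scene too. What is shaped like the cartridge but green or purple is not meant.

How it is judged:
By the outcome, as a careful person would: the job done as asked, in the order asked, and still so for the second after the job is handed in, while the arm keeps its last pose, push and grip.
It also fails if it takes over 58 s, if anything falls off the work surface, if the arm or the gripper's body presses on something with over 40 N, if the wrist force passes 120 N, or if a joint passes its speed limit or range.

## Robot

A 7-joint arm with a two-finger parallel gripper is mounted at the origin on the work surface. World frame = base frame: x ahead of the robot, y to its left, z up, the work surface at z = 0. Lengths are in m, angles in rad, forces in N, time in s.
With the tool pointing down it reaches from about 0.425 to 0.925 m from the base axis. Payload 6.8 kg.
Tool frame: the origin (TCP) lies midway between the tips of the shut fingers; the grasp point (between the pads) lies 19 mm behind it; z points along the fingers, y is the line along which they close (so a half turn about z gives the same grasp; the last joint's range is limited). The gripper opens to 85 mm and grips with 20 to 120 N. Pads are 22 mm wide; open, the fingers measure 114 mm over their backs; the gripper's body (76 mm by 85 mm) begins 54 mm behind the grasp point. The pads swing forward as they close: fully open they stand 13 mm farther back than shut.
Start: joints at [-1.313, 0.477, 0.022, 1.555, -0.011, 1.109, -0.083], TCP at [0.241, 0.63, 0.231] pointing down, gripper open.
Joint ranges: [-2.96, 2.96], [-0.34, 2.1], [-1.41, 1.46], [0.24, 2.44], [-1.37, 4.51], [0.17, 1.92], [-2.96, 2.96]. Speed limits (rad/s): [2.39, 2.39, 3.14, 3.14, 3.14, 3.14, 3.14].

## Interface

Orientations are given as a rotation vector (axis times angle).
In Python, from bench import status, vision, r gives the robot as it stands. The module is installed in compiled form; this text tells all that it offers.
- The arm moves only by the shell command python3 -m handwheel 'ROWS' [OPENING] [FORCE]. ROWS is JSON, a list of rows, each an object with "dp": the shift along the tool's x, y, z in m, a list of three; "delta_rot": the turn, a rotation vector about the tool's x, y, z in rad, a list of three. In form: [{"dp": [x, y, z], "delta_rot": [rx, ry, rz]}, ...]. A call has 1 to 12 rows; each row is the pose to reach, as a shift and turn from the pose commanded when the call began, along the tool's axes at that moment; what a row does not reach only later rows make up. A row lasts 1/8 s, in which the tool goes at most 62.5 mm and 10.7 degrees, less where a joint would pass 70% of its speed; a pose out of reach is approached as far as the arm can. A call with a gripper value outside its range is refused whole. OPENING is the opening, from 0 (shut) to 1 (fully open), set as the call begins (- or left out, the last holds). The fingers move at their own pace and stop on an object; FORCE is the grip in N (left out, the last holds). Time passes only in rows, so rows that repeat a pose let the fingers close. It gives the time, the measured TCP pose, the force, the opening and the grip force at its end, in the units of the state.
- status.get_obs(): the state, without advancing time (a new reading comes with each control period).
- vision.grab_frame(name): name is "side" or "top"; returns a dict with "img" (400x640x3 uint8, blue, green, red), "fovy" (degrees; the focal length in pixels is half the picture's height over the tangent of half this angle, whatever the lens; pixels are square), "cx", "cy" (the principal point, pixels), "distortion" ([k1, k2, p1, p2, k3] as OpenCV has them; the pictures are not rectified), "world_from_camera" (4x4, takes a point from camera to world coordinates). Camera axes: x right, y up, looking along -z (the intrinsics and any distortion apply to the point x, -y, -z); pixel columns grow to the right and rows downward; lengths in m; the calibration is good to about 2 mm. A picture is of the moment at which its call begins. There is no depth.
- r.hand_in(): hands the job in; it is judged then, once.
The state is a dict: "clock": time; "joints": joint angles; "qvel": joint speeds; "tau": joint torques, N m; "tcp_pos": TCP position; "orientation": TCP orientation; "contact_force": force on the tool from outside, world axes, zero at the start; "moment": the same for the moment, N m; "grip_width": finger opening in m; "gripper_force": force on a finger pad.
Only numpy, scipy, OpenCV 4.12 (cv2) and the standard library are available. Lean on these libraries where they do the work, as an engineer would, in place of code of your own. Each camera call takes 0.05 s, during which the arm holds its last target. There are 200 camera calls.

## Working session

There is one attempt and no reset: what is moved stays moved. The work goes in short steps, Python scripts to look and compute and a shell command to move; the robot and the scene stay as the last step left them, time stands still between calls to the robot, and variables do not carry over. Pictures are saved under pics/ and viewed, at most 10 in all, crops included, and the job is handed in when it is done.

```bash
mkdir -p pics; cat > h.py <<'E'
import numpy as np, cv2
from bench import status, vision, r
def grab(n):
    f=vision.grab_frame(n); h,w=f["img"].shape[:2]
    fl=h/2/np.tan(np.radians(f["fovy"])/2)
    f["K"]=np.array([[fl,0,f["cx"]],[0,fl,f["cy"]],[0,0,1]]); f["D"]=np.array(f["distortion"],float); f["T"]=np.array(f["world_from_camera"]); return f
def ray(f,px):
    p=cv2.undistortPoints(np.array(px,float).reshape(-1,1,2),f["K"],f["D"]).reshape(-1,2)
    d=np.c_[p[:,0],-p[:,1],-np.ones(len(p))]@f["T"][:3,:3].T
    return f["T"][:3,3],d
def onz(f,px,z):
    o,d=ray(f,px); return o+d*((z-o[2])/d[:,2])[:,None]
def tri(f1,p1,f2,p2):
    A=np.zeros((3,3));b=np.zeros(3)
    for f,p in((f1,p1),(f2,p2)):
        o,d=ray(f,p);d=d[0]/np.linalg.norm(d[0]);M=np.eye(3)-np.outer(d,d);A+=M;b+=M@o
    return np.linalg.solve(A,b)
def proj(f,P):
    P=(np.atleast_2d(P)-f["T"][:3,3])@f["T"][:3,:3]
    return cv2.projectPoints(P*[1,-1,-1],np.zeros(3),np.zeros(3),f["K"],f["D"])[0].reshape(-1,2)
E
python3 - <<'E'
from h import *
for n in("top","side"):
    f=grab(n);cv2.imwrite(f"pics/{n}0.png",f["img"]);print(n,f["fovy"],f["D"],f["T"].round(3).tolist())
o=status.get_obs();print(o)
E
```

```text
top 43.78594616609536 [-0.08536161  0.          0.          0.          0.        ] [[0.023, 0.99, -0.141, 0.484], [-0.999, 0.026, 0.02, 0.05], [0.023, 0.141, 0.99, 1.005], [0.0, 0.0, 0.0, 1.0]]
side 57.620061678167886 [0.01579733 0.         0.         0.         0.        ] [[-0.864, 0.388, -0.32, 0.385], [-0.503, -0.666, 0.551, 0.488], [0.0, 0.637, 0.771, 0.688], [0.0, 0.0, 0.0, 1.0]]
{'clock': 0.1, 'joints': array([-1.31310565,  0.47773055,  0.02237053,  1.55638638, -0.01148463,
        1.10931922, -0.08310986]), 'qvel': array([-3.86924687e-04, -7.94254151e-04, -2.92692929e-03, -2.51027800e-03,
        1.87971614e-03,  2.35139287e-05, -5.69164235e-04]), 'tau': array([ 5.20555564e-03, -5.97759748e+01,  1.61436148e+00, -2.81954634e+01,
        1.29078139e-02,  4.95762943e-03, -8.47073665e-06]), 'tcp_pos': array([0.2412723 , 0.62980804, 0.23040044]), 'orientation': array([-5.71367683e-01, -3.08903311e+00,  2.68181632e-03]), 'contact_force': array([ 0.09173609, -0.39946107, -0.17213897]), 'moment': array([-0.01415435,  0.04828987,  0.05597939]), 'gripper_force': 0.0, 'grip_width': 0.08567118409350478}
```

View pics/top0.png

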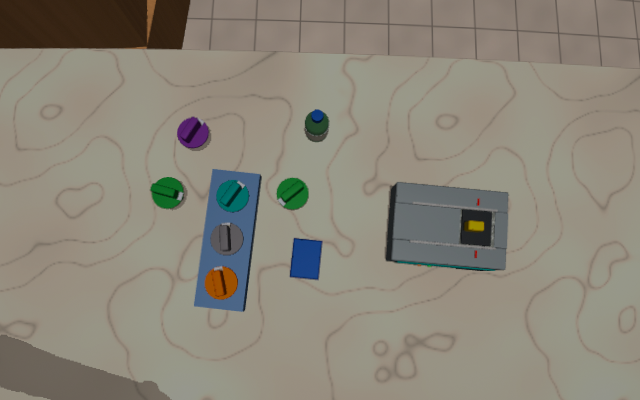

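View pics/side0.png

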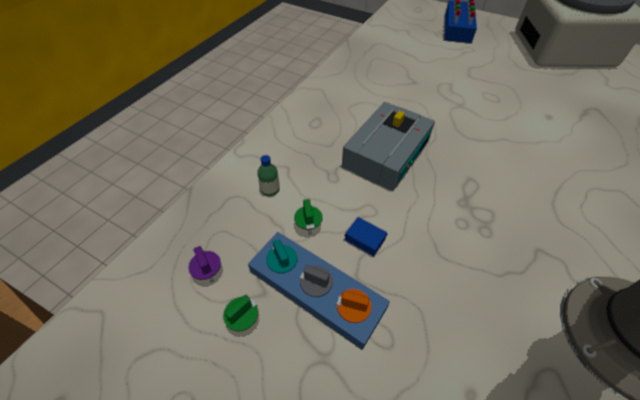

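Candidates (top view): teal in the rack at (233,195); look-alikes are green (168,193), green (293,194), purple (193,133), grey (227,238) and orange (221,282). I choose the teal one at (233,195). The shutter grip is at (476,226), the port's red marks are at (478,202) and (476,254), and the rails run left, towards world +y.

```bash
python3 - <<'E'
from h import *
f=grab("top");g=grab("side")
def comps(im,lo,hi,amin=4):
    m=cv2.inRange(cv2.cvtColor(im,cv2.COLOR_BGR2HSV),lo,hi)
    n,l,s,c=cv2.connectedComponentsWithStats(m);return [(c[i],s[i],l==i) for i in range(1,n) if s[i][4]>=amin]
for nm,lo,hi in(("red",(0,150,90),(6,255,255)),("yellow",(22,150,60),(35,255,255)),("teal",(82,150,40),(95,255,255))):
    for n,q in(("top",f),("side",g)):
        for c,s,_ in comps(q["img"],lo,hi): print(nm,n,c.round(1),s)
# zoomed crops
a=cv2.resize(f["img"][160:230,195:275],None,fx=5,fy=5,interpolation=cv2.INTER_CUBIC)
b=cv2.resize(f["img"][175:280,380:520],None,fx=2.857,fy=2.857*1,interpolation=cv2.INTER_CUBIC)
c=cv2.resize(g["img"][230:280,255:305],None,fx=6,fy=6,interpolation=cv2.INTER_CUBIC)
d=cv2.resize(g["img"][95:190,340:440],None,fx=3,fy=3,interpolation=cv2.INTER_CUBIC)
W=np.zeros((600,800,3),np.uint8)
for im,(x,y) in((a,(0,0)),(b,(400,0)),(c,(0,300)),(d,(400,300))):
    if y==0: im=im[:300]
    im=im[:300,:400]; W[y:y+im.shape[0],x:x+im.shape[1]]=im
W=np.clip(W.astype(float)*1.6,0,255).astype(np.uint8)
cv2.imwrite("pics/crop.png",W)
E
```

```text
red top [477.8 202.3] [477 199   2   7   9]
red top [475.5 254. ] [475 251   2   7  14]
red side [472.8  11.6] [472  11   3   2   5]
yellow top [475.4 225.5] [467 220  17  12 170]
yellow side [88.8 56.6] [    0     0   266   171 22954]
yellow side [397.9 118.4] [393 111  11  16 123]
teal top [231.7 195.9] [216 180  33  32 734]
teal top [448.1 265.9] [397 261  97  10 161]
teal side [412.1 157.4] [398 130  33  52 165]
teal side [281.1 257.5] [266 239  32  34 736]
```

View pics/crop.png

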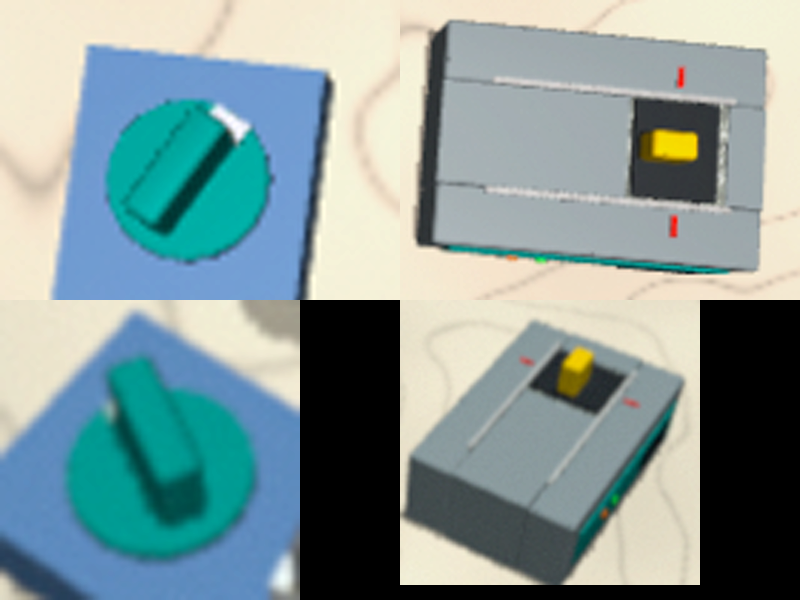

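The crop confirms the teal wing in its rack hole (top view centre about (233,196), wing running lower-left to upper-right). The shutter's yellow grip is near the shut end, with the rails running left.

```bash
cat >> h.py <<'E'
def rigid2(model,pts):
    m=np.array(model,float);p=np.array(pts)[:,:2];mc=m.mean(0);pc=p.mean(0);a=m-mc;b=p-pc
    th=np.arctan2((a[:,0]*b[:,1]-a[:,1]*b[:,0]).sum(),(a*b).sum());c,s=np.cos(th),np.sin(th);R=np.array([[c,-s],[s,c]])
    t=pc-R@mc;return t,th,np.linalg.norm(m@R.T+t-p,axis=1)
E
python3 - <<'E'
from h import *
f=grab("top");g=grab("side")
cr=lambda q:[(x/5+195-.4,y/5+160-.4) for x,y in q]
cb=lambda q:[((x-400)/2.857+380-.3,y/2.857+175-.3) for x,y in q]
cs=lambda q:[(x/6+255-.4,(y-300)/6+230-.4) for x,y in q]
cd=lambda q:[((x-400)/3+340-.3,(y-300)/3+95-.3) for x,y in q]
# dock corners order: (+x,+y),(+x,-y),(-x,-y),(-x,+y)
M=[(.075,.11),(.075,-.11),(-.075,-.11),(-.075,.11)]
P=onz(f,cb([(449,20),(766,50),(758,270),(437,245)]),.075);print("top dock",rigid2(M,P))
P2=onz(g,cd([(413,457),(536,320),(684,377)]),.075);print("side dock (+x+y,+x-y,-x-y)",P2.round(4),rigid2(M[:3],P2))
R=onz(f,[(477.8,202.3),(475.5,254)],.075);print("red",R.round(4),R.mean(0), "yaw",np.arctan2(*(R[0]-R[1])[[1,0]]))
R2=onz(g,cd([(526,361),(631,403)]),.075);print("red side",R2.round(4),R2.mean(0))
print("grip top",onz(f,cb([(674,145)]),.1), onz(f,cb([(652,130),(697,130),(697,158),(652,158)]),.109).round(4))
print("grip side",onz(g,cd([(581,356)]),.109))
print("flange",onz(f,cr([(188,180)]),.041),onz(g,cs([(161,473)]),.041))
print("wing top(t)",onz(f,cr([(195,107),(124,205),(160,232),(230,128)]),.075).round(4))
print("wing top(s)",onz(g,cs([(107,371),(149,356),(203,464),(158,484)]),.075).round(4))
o=status.get_obs();from scipy.spatial.transform import Rotation as Ro
print(Ro.from_rotvec(o["orientation"]).as_matrix().round(3),proj(f,[o["tcp_pos"]]))
E
```

```text
top dock (array([ 0.5783972, -0.2177487]), np.float64(-0.061126047398158107), array([0.0010629 , 0.0018422 , 0.00218627, 0.00256996]))
side dock (+x+y,+x-y,-x-y) [[ 0.6556 -0.1112  0.075 ]
 [ 0.642  -0.3303  0.075 ]
 [ 0.4979 -0.3196  0.075 ]] (array([ 0.57561711, -0.21566451]), np.float64(-0.05750743119147194), array([0.00161857, 0.00227655, 0.00380708]))
red [[ 0.6243 -0.2704  0.075 ]
 [ 0.5254 -0.264   0.075 ]] [ 0.57485624 -0.26722635  0.075     ] yaw -0.06482204339109782
red side [[ 0.6259 -0.271   0.075 ]
 [ 0.5257 -0.2638  0.075 ]] [ 0.57575964 -0.26736052  0.075     ]
grip top [[ 0.57705126 -0.25670816  0.1       ]] [[ 0.5855 -0.2394  0.109 ]
 [ 0.5862 -0.269   0.109 ]
 [ 0.5681 -0.2686  0.109 ]
 [ 0.5674 -0.239   0.109 ]]
grip side [[ 0.57526498 -0.25813837  0.109     ]]
flange [[0.63018901 0.20377564 0.041     ]] [[0.62961414 0.2075307  0.041     ]]
wing top(t) [[0.6531 0.1971 0.075 ]
 [0.6149 0.2221 0.075 ]
 [0.605  0.208  0.075 ]
 [0.6454 0.1834 0.075 ]]
wing top(s) [[0.6532 0.1996 0.075 ]
 [0.6445 0.1879 0.075 ]
 [0.607  0.2128 0.075 ]
 [0.6154 0.226  0.075 ]]
[[-0.934  0.358 -0.   ]
 [ 0.358  0.934 -0.001]
 [-0.    -0.001 -1.   ]] [[-63.7574321  415.07999869]]
```

```bash
cat >> h.py <<'E'
from scipy.spatial.transform import Rotation as Ro
def togo(p,yaw):  # tool y at world yaw, z down -> dp, delta_rot in tool axes
    o=status.get_obs();R=Ro.from_rotvec(o["orientation"]).as_matrix()
    y=np.array([np.cos(yaw),np.sin(yaw),0]);z=np.array([0,0,-1.]);G=np.c_[np.cross(y,z),y,z]
    print("t",round(o["clock"],2),"tcp",o["tcp_pos"].round(4),"yaw",round(np.arctan2(R[1,1],R[0,1]),4),"F",o["contact_force"].round(1),"M",o["moment"].round(2),"w",round(o["grip_width"],4),"j",o["joints"].round(2))
    print("dp",(R.T@(np.array(p)-o["tcp_pos"])).round(4),"rot",Ro.from_matrix(R.T@G).as_rotvec().round(4))
E
R='{"dp":[-0.63,-0.708,0],"delta_rot":[0,0,1.266]}'
python3 -m handwheel '[{"dp":[-0.63,-0.708,0],"delta_rot":[0,0,1.266]},{"dp":[-0.63,-0.708,0],"delta_rot":[0,0,1.266]},{"dp":[-0.63,-0.708,0],"delta_rot":[0,0,1.266]},{"dp":[-0.63,-0.708,0],"delta_rot":[0,0,1.266]},{"dp":[-0.63,-0.708,0],"delta_rot":[0,0,1.266]},{"dp":[-0.63,-0.708,0],"delta_rot":[0,0,1.266]},{"dp":[-0.63,-0.708,0],"delta_rot":[0,0,1.266]},{"dp":[-0.63,-0.708,0],"delta_rot":[0,0,1.266]},{"dp":[-0.63,-0.708,0],"delta_rot":[0,0,1.266]},{"dp":[-0.63,-0.708,0],"delta_rot":[0,0,1.266]},{"dp":[-0.63,-0.708,0],"delta_rot":[0,0,1.266]},{"dp":[-0.63,-0.708,0],"delta_rot":[0,0,1.266]}]' 1 30
python3 -c "
from h import *
togo((.576,-.256,.14),-.061)"
```

```text
clock: 1.8
tcp_pos: [0.5072, -0.0729, 0.2317]
orientation: [2.287, 2.153, 0.002]
contact_force: [0.1, 0.9, 0.3]
grip_width: 0.0853
gripper_force: 0.0
t 1.8 tcp [ 0.5072 -0.0729  0.2317] yaw -0.0603 F [0.1 0.9 0.3] M [ 0.11 -0.04 -0.01] w 0.0853 j [-0.54  0.23  0.66  1.97 -0.17  0.99  0.15]
dp [-0.1787  0.0796  0.0916] rot [ 0.001  -0.0007  0.0007]
```

```bash

python3 -m handwheel '[{"dp":[-0.06,0.027,0.03],"delta_rot":[0,0,0]},{"dp":[-0.115,0.052,0.06],"delta_rot":[0,0,0]},{"dp":[-0.16,0.07,0.085],"delta_rot":[0,0,0]},{"dp":[-0.179,0.08,0.092],"delta_rot":[0,0,0]},{"dp":[-0.179,0.08,0.092],"delta_rot":[0,0,0]},{"dp":[-0.179,0.08,0.092],"delta_rot":[0,0,0]}]'
python3 -c "
from h import *
togo((.576,-.256,.087),-.061)"
```

```text
clock: 2.55
tcp_pos: [0.5756, -0.2538, 0.1394]
orientation: [-2.287, -2.153, -0.001]
contact_force: [1.0, 0.2, 0.2]
grip_width: 0.0853
gripper_force: 0.0
t 2.55 tcp [ 0.5756 -0.2538  0.1394] yaw -0.0603 F [1.  0.2 0.2] M [0.03 0.1  0.03] w 0.0853 j [-0.12  0.57  0.61  1.78 -0.4   0.92  0.6 ]
dp [-0.0022  0.0006  0.0524] rot [-0.0001 -0.0008  0.0007]
```

```bash

python3 -m handwheel '[{"dp":[-0.002,0.0005,0.03],"delta_rot":[0,0,0]},{"dp":[-0.002,0.0005,0.0525],"delta_rot":[0,0,0]},{"dp":[-0.002,0.0005,0.0525],"delta_rot":[0,0,0]}]' 1 25
python3 -m handwheel '[{"dp":[0,0,0],"delta_rot":[0,0,0]},{"dp":[0,0,0],"delta_rot":[0,0,0]},{"dp":[0,0,0],"delta_rot":[0,0,0]},{"dp":[0,0,0],"delta_rot":[0,0,0]},{"dp":[0,0,0],"delta_rot":[0,0,0]},{"dp":[0,0,0],"delta_rot":[0,0,0]}]' 0 25
python3 -m handwheel '[{"dp":[0.01,0,0],"delta_rot":[0,0,0]},{"dp":[0.025,0,0],"delta_rot":[0,0,0]},{"dp":[0.04,0,0],"delta_rot":[0,0,0]},{"dp":[0.05,0,0],"delta_rot":[0,0,0]},{"dp":[0.05,0,0],"delta_rot":[0,0,0]}]'

```

```text
clock: 2.92
tcp_pos: [0.5753, -0.2544, 0.086]
orientation: [-2.284, -2.153, 0.0]
contact_force: [-0.0, -0.1, 0.5]
grip_width: 0.0851
gripper_force: 0.0
clock: 3.68
tcp_pos: [0.5771, -0.2569, 0.0876]
orientation: [2.287, 2.151, 0.002]
contact_force: [4.1, 0.1, 5.2]
grip_width: 0.0174
gripper_force: 30.5
clock: 4.3
tcp_pos: [0.5805, -0.2058, 0.0875]
orientation: [2.286, 2.153, 0.003]
contact_force: [4.3, 0.6, 5.3]
grip_width: 0.0172
gripper_force: 30.6
```

```bash

python3 -m handwheel '[{"dp":[0.004,0,0],"delta_rot":[0,0,0]},{"dp":[0.007,0,0],"delta_rot":[0,0,0]},{"dp":[0.007,0,0],"delta_rot":[0,0,0]}]'
python3 -m handwheel '[{"dp":[0.003,0,0],"delta_rot":[0,0,0]},{"dp":[0.005,0,0],"delta_rot":[0,0,0]},{"dp":[0.005,0,0],"delta_rot":[0,0,0]}]'

```

```text
clock: 4.68
tcp_pos: [0.5809, -0.2, 0.0876]
orientation: [2.286, 2.151, 0.002]
contact_force: [4.9, 0.6, 3.9]
grip_width: 0.0175
gripper_force: 30.5
clock: 5.05
tcp_pos: [0.5812, -0.1953, 0.0876]
orientation: [2.286, 2.151, 0.002]
contact_force: [5.1, -1.5, 4.4]
grip_width: 0.0178
gripper_force: 30.4
```

```bash

python3 -m handwheel '[{"dp":[0.002,0,0],"delta_rot":[0,0,0]},{"dp":[0.004,0,0],"delta_rot":[0,0,0]},{"dp":[0.004,0,0],"delta_rot":[0,0,0]}]'
python3 -m handwheel '[{"dp":[0.002,0,0],"delta_rot":[0,0,0]},{"dp":[0.004,0,0],"delta_rot":[0,0,0]},{"dp":[0.004,0,0],"delta_rot":[0,0,0]}]'

```

```text
clock: 5.42
tcp_pos: [0.5815, -0.1913, 0.0875]
orientation: [2.286, 2.151, 0.002]
contact_force: [5.8, 0.2, 3.6]
grip_width: 0.0173
gripper_force: 30.4
clock: 5.8
tcp_pos: [0.5816, -0.1894, 0.0875]
orientation: [2.285, 2.147, -0.0]
contact_force: [6.9, -6.0, 1.5]
grip_width: 0.0175
gripper_force: 30.0
```

```bash

python3 -m handwheel '[{"dp":[0.003,0,0],"delta_rot":[0,0,0]},{"dp":[0.003,0,0],"delta_rot":[0,0,0]}]'
python3 -m handwheel '[{"dp":[-0.001,0,0],"delta_rot":[0,0,0]},{"dp":[-0.001,0,0],"delta_rot":[0,0,0]},{"dp":[-0.001,0,0],"delta_rot":[0,0,0]},{"dp":[-0.001,0,-0.05],"delta_rot":[0,0,0]},{"dp":[-0.001,0,-0.1],"delta_rot":[0,0,0]},{"dp":[0.06,0,-0.1],"delta_rot":[0,0,0]},{"dp":[0.12,0,-0.1],"delta_rot":[0,0,0]},{"dp":[0.18,0,-0.1],"delta_rot":[0,0,0]}]' 1
python3 - <<'E'
from h import *
togo((.630,.205,.15),.99)
for n in("top","side"):
    f=grab(n);cv2.imwrite(f"pics/{n}1.png",f["img"])
    if n=="top": a=cv2.resize(f["img"][175:280,380:520],(800,600),interpolation=cv2.INTER_CUBIC)[:, :]
    else: b=cv2.resize(f["img"][95:190,340:440],None,fx=4,fy=4,interpolation=cv2.INTER_CUBIC)
f=cv2.imread("pics/top1.png");a=cv2.resize(f[185:270,435:515],None,fx=5,fy=5,interpolation=cv2.INTER_CUBIC)
W=np.zeros((430,800,3),np.uint8);W[:425,:400]=a;W[:380,400:]=b
cv2.imwrite("pics/c1.png",np.clip(W*1.6,0,255).astype(np.uint8))
E
```

```text
clock: 6.05
tcp_pos: [0.5816, -0.1893, 0.0876]
orientation: [2.285, 2.143, -0.003]
contact_force: [8.6, -12.5, -2.8]
grip_width: 0.0174
gripper_force: 29.4
clock: 7.05
tcp_pos: [0.5908, -0.002, 0.1869]
orientation: [-2.287, -2.152, -0.0]
contact_force: [0.5, 0.1, -0.9]
grip_width: 0.085
gripper_force: 0.0
t 7.05 tcp [ 0.5908 -0.002   0.1869] yaw -0.0608 F [ 0.5  0.1 -0.9] M [ 0.06 -0.07  0.01] w 0.085 j [-0.59  0.45  0.65  1.84 -0.32  0.96  0.14]
dp [0.209  0.0265 0.037 ] rot [ 0.0000e+00 -8.0000e-04 -1.0508e+00]
```

View pics/c1.png

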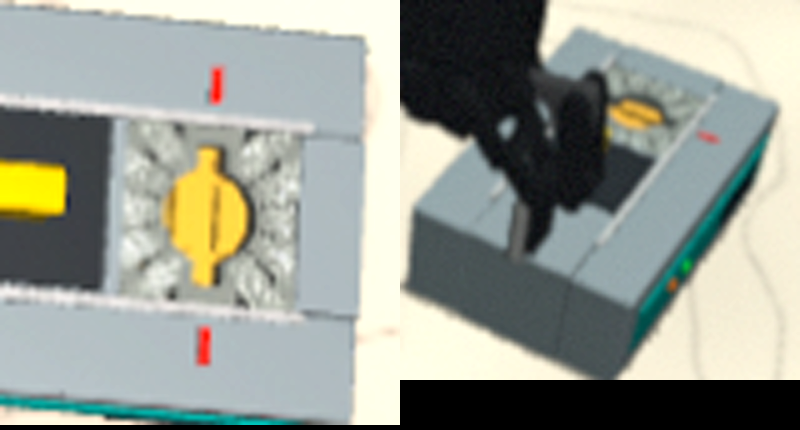

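The port is uncovered with its hole and slot in brass, centre at about top pixel (476,228). The shutter is at its open stop. Next is the teal cartridge.

```bash

python3 -m handwheel '[{"dp":[0.06,0.008,0.01],"delta_rot":[0,0,-0.18]},{"dp":[0.12,0.015,0.02],"delta_rot":[0,0,-0.36]},{"dp":[0.17,0.022,0.03],"delta_rot":[0,0,-0.54]},{"dp":[0.2,0.026,0.035],"delta_rot":[0,0,-0.72]},{"dp":[0.209,0.0265,0.037],"delta_rot":[0,0,-0.9]},{"dp":[0.209,0.0265,0.037],"delta_rot":[0,0,-1.051]},{"dp":[0.209,0.0265,0.037],"delta_rot":[0,0,-1.051]},{"dp":[0.209,0.0265,0.037],"delta_rot":[0,0,-1.051]}]' 1 60
python3 - <<'E'
from h import *
f=cv2.imread("pics/top1.png");m=cv2.inRange(cv2.cvtColor(f,cv2.COLOR_BGR2HSV),(15,90,60),(32,255,255));m[:,:462]=0;m[:,490:]=0;m[:210]=0;m[250:]=0
ys,xs=np.nonzero(m);print(xs.mean(),ys.mean(),len(xs),xs.min(),xs.max(),ys.min(),ys.max())
t=grab("top");c=[(xs.mean(),ys.mean())]
for z in(.051,.065,.075):print(z,onz(t,c,z))
togo((.630,.205,.048),.99)
E
```

```text
clock: 8.15
tcp_pos: [0.6304, 0.2024, 0.1497]
orientation: [-0.904, -3.008, 0.0]
contact_force: [-0.4, -0.1, -0.1]
grip_width: 0.0855
gripper_force: 0.0
475.8405315614618 227.77740863787375 301 467 484 214 241
0.051 [[ 0.57754848 -0.27371872  0.051     ]]
0.065 [[ 0.57617278 -0.26896244  0.065     ]]
0.075 [[ 0.57519014 -0.26556509  0.075     ]]
t 8.2 tcp [0.6304 0.2024 0.1498] yaw 0.9873 F [-0.8  0.9  0.4] M [ 0.01 -0.02  0.06] w 0.0854 j [-0.64  0.55  0.33  1.68 -0.21  0.95  0.76]
dp [0.0018 0.002  0.1018] rot [-0.0003 -0.0001 -0.0027]
```

```bash

python3 -m handwheel '[{"dp":[0.0015,0.001,0.05],"delta_rot":[0,0,0]},{"dp":[0.0015,0.001,0.09],"delta_rot":[0,0,0]},{"dp":[0.0015,0.001,0.102],"delta_rot":[0,0,0]},{"dp":[0.0015,0.001,0.102],"delta_rot":[0,0,0]}]' 1 60
python3 -m handwheel '[{"dp":[0,0,0],"delta_rot":[0,0,0]},{"dp":[0,0,0],"delta_rot":[0,0,0]},{"dp":[0,0,0],"delta_rot":[0,0,0]},{"dp":[0,0,0],"delta_rot":[0,0,0]},{"dp":[0,0,0],"delta_rot":[0,0,0]},{"dp":[0,0,0],"delta_rot":[0,0,0]},{"dp":[0,0,0],"delta_rot":[0,0,0]}]' 0 60

```

```text
clock: 8.7
tcp_pos: [0.6299, 0.2042, 0.0478]
orientation: [-0.901, -3.009, 0.001]
contact_force: [-0.4, 0.0, 0.6]
grip_width: 0.0852
gripper_force: 0.0
clock: 9.57
tcp_pos: [0.6303, 0.2046, 0.0485]
orientation: [0.899, 3.009, 0.001]
contact_force: [-0.3, 0.3, 5.8]
grip_width: 0.0151
gripper_force: 59.3
```

```bash

python3 -m handwheel '[{"dp":[0,0,-0.03],"delta_rot":[0,0,0]},{"dp":[0,0,-0.08],"delta_rot":[0,0,0]},{"dp":[0,0,-0.12],"delta_rot":[0,0,0]},{"dp":[0,0,-0.12],"delta_rot":[0,0,0]},{"dp":[0,0,-0.12],"delta_rot":[0,0,0]}]'
python3 - <<'E'
from h import *
togo((.5753,-.2668,.17),1.51)
for n in("top","side"):
    f=grab(n);cv2.imwrite(f"pics/{n}2.png",f["img"])
W=np.zeros((600,800,3),np.uint8)
a=cv2.imread("pics/top2.png")[130:250,150:310];b=cv2.imread("pics/side2.png")[130:330,230:430]
W[:300,:400]=cv2.resize(a,(400,300));W[:400,400:]=cv2.resize(b,(400,400))
cv2.imwrite("pics/c2.png",np.clip(W*1.6,0,255).astype(np.uint8))
E
```

```text
clock: 10.2
tcp_pos: [0.6289, 0.2043, 0.1666]
orientation: [-0.899, -3.009, 0.002]
contact_force: [-0.6, -0.0, -1.9]
grip_width: 0.0147
gripper_force: 59.1
t 10.2 tcp [0.6289 0.2043 0.1666] yaw 0.9901 F [-0.6 -0.  -1.9] M [-0.    0.07  0.  ] w 0.0147 j [-0.64  0.53  0.33  1.67 -0.2   0.98  0.75]
dp [-0.2136 -0.4233 -0.003 ] rot [-0.0011 -0.0016 -0.5199]
```

View pics/c2.png

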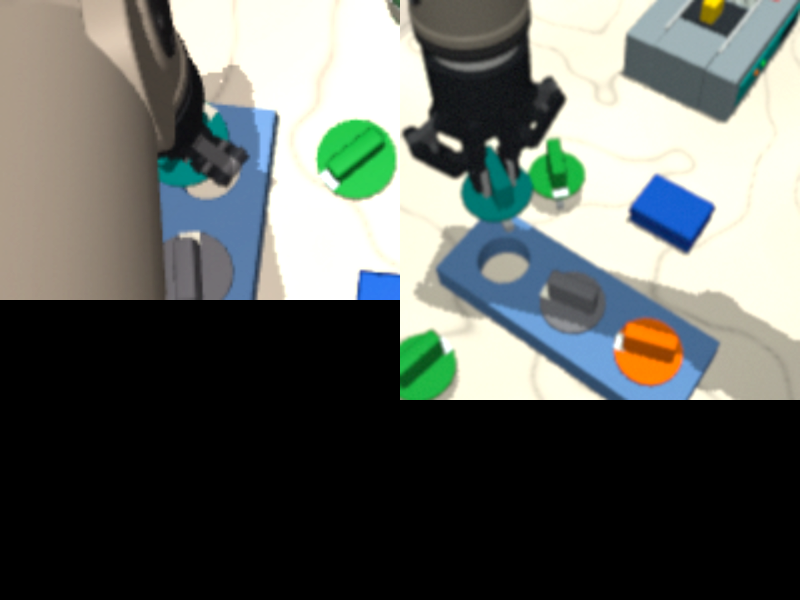

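The teal cartridge hangs straight in the fingers (side view about (480,225)), and grey and orange are still in the rack. On to the port.

```bash

python3 -m handwheel '[{"dp":[-0.015,-0.03,-0.003],"delta_rot":[0,0,-0.08]},{"dp":[-0.04,-0.08,-0.003],"delta_rot":[0,0,-0.2]},{"dp":[-0.065,-0.13,-0.003],"delta_rot":[0,0,-0.32]},{"dp":[-0.09,-0.18,-0.003],"delta_rot":[0,0,-0.44]},{"dp":[-0.115,-0.23,-0.003],"delta_rot":[0,0,-0.52]},{"dp":[-0.14,-0.28,-0.003],"delta_rot":[0,0,-0.52]},{"dp":[-0.165,-0.33,-0.003],"delta_rot":[0,0,-0.52]},{"dp":[-0.19,-0.375,-0.003],"delta_rot":[0,0,-0.52]},{"dp":[-0.205,-0.405,-0.003],"delta_rot":[0,0,-0.52]},{"dp":[-0.2135,-0.423,-0.003],"delta_rot":[0,0,-0.52]},{"dp":[-0.2135,-0.423,-0.003],"delta_rot":[0,0,-0.52]},{"dp":[-0.2135,-0.423,-0.003],"delta_rot":[0,0,-0.52]}]'
python3 - <<'E'
from h import *
togo((.5753,-.2668,.125),1.51)
E
```

```text
clock: 11.8
tcp_pos: [0.5767, -0.264, 0.1702]
orientation: [-0.092, -3.14, -0.002]
contact_force: [0.3, 0.4, -1.6]
grip_width: 0.0147
gripper_force: 59.0
t 11.8 tcp [ 0.5767 -0.264   0.1702] yaw 1.5124 F [ 0.3  0.4 -1.6] M [ 0.06  0.   -0.01] w 0.0147 j [ 0.11  0.48  0.3   1.73 -0.17  0.95  1.99]
dp [ 0.0012 -0.0029  0.0452] rot [ 0.0016 -0.0007  0.0024]
```

```bash

python3 -m handwheel '[{"dp":[0.001,-0.0028,0.025],"delta_rot":[0,0,0]},{"dp":[0.001,-0.0028,0.045],"delta_rot":[0,0,0]},{"dp":[0.001,-0.0028,0.045],"delta_rot":[0,0,0]},{"dp":[0.001,-0.0028,0.045],"delta_rot":[0,0,0]}]'
python3 - <<'E'
from h import *
togo((.5753,-.2668,.12),1.51)
for n in("top","side"):
    f=grab(n);cv2.imwrite(f"pics/{n}3.png",f["img"])
W=np.zeros((400,800,3),np.uint8)
a=cv2.imread("pics/top3.png")[175:275,420:520];b=cv2.imread("pics/side3.png")[80:180,345:445]
W[:400,:400]=cv2.resize(a,(400,400),interpolation=2);W[:400,400:]=cv2.resize(b,(400,400),interpolation=2)
cv2.imwrite("pics/c3.png",np.clip(W*1.6,0,255).astype(np.uint8))
E
```

```text
clock: 12.3
tcp_pos: [0.5756, -0.2687, 0.1262]
orientation: [0.094, 3.14, -0.0]
contact_force: [0.0, -0.3, -1.2]
grip_width: 0.015
gripper_force: 59.0
t 12.3 tcp [ 0.5756 -0.2687  0.1262] yaw 1.5107 F [ 0.  -0.3 -1.2] M [-0.02 -0.04  0.03] w 0.015 j [ 0.13  0.54  0.29  1.76 -0.19  0.87  2.01]
dp [0.0004 0.0019 0.0062] rot [-0.      0.0005  0.0007]
```

View pics/c3.png

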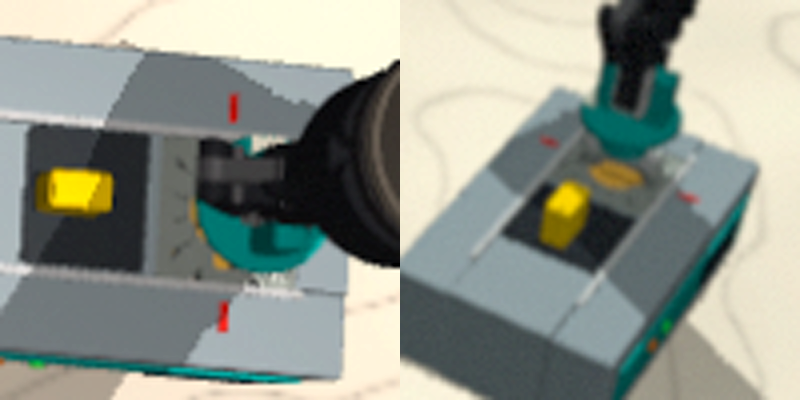

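The cartridge is over the port, with the cross-bar parallel to the line of the red marks. I correct by 2 mm and lower gently.

```bash

python3 -m handwheel '[{"dp":[0,0.0015,0.004],"delta_rot":[0,0,0]},{"dp":[0,0.0015,0.006],"delta_rot":[0,0,0]},{"dp":[0,0.0015,0.009],"delta_rot":[0,0,0]},{"dp":[0,0.0015,0.01],"delta_rot":[0,0,0]},{"dp":[0,0.0015,0.01],"delta_rot":[0,0,0]}]'
python3 - <<'E'
from h import *
togo((.5753,-.2668,.108),1.51)
E
```

```text
clock: 13.02
tcp_pos: [0.575, -0.2674, 0.1156]
orientation: [-0.095, -3.14, -0.001]
contact_force: [-0.7, 0.4, -1.1]
grip_width: 0.0151
gripper_force: 59.0
t 13.03 tcp [ 0.575  -0.2674  0.1156] yaw 1.51 F [-0.7  0.4 -1.1] M [ 0.19  0.03 -0.02] w 0.0151 j [ 0.13  0.55  0.28  1.77 -0.19  0.85  2.01]
dp [-0.0002  0.0006  0.0076] rot [ 0.0003 -0.0004  0.    ]
```

```bash

python3 -m handwheel '[{"dp":[0,0,0.003],"delta_rot":[0,0,0]},{"dp":[0,0,0.006],"delta_rot":[0,0,0]},{"dp":[0,0,0.007],"delta_rot":[0,0,0]},{"dp":[0,0,0.007],"delta_rot":[0,0,0]}]'
python3 - <<'E'
from h import *
togo((.5753,-.2668,.0945),1.51)
E
```

```text
clock: 13.52
tcp_pos: [0.5751, -0.2673, 0.1085]
orientation: [-0.095, -3.14, -0.001]
contact_force: [0.9, 2.3, -3.0]
grip_width: 0.0147
gripper_force: 59.0
t 13.53 tcp [ 0.5751 -0.2673  0.1085] yaw 1.5102 F [ 0.9  2.3 -3. ] M [ 0.52 -0.19 -0.  ] w 0.0147 j [ 0.13  0.56  0.28  1.78 -0.2   0.84  2.02]
dp [-0.0002  0.0005  0.014 ] rot [ 0.0004 -0.0003  0.0002]
```

```bash

python3 -m handwheel '[{"dp":[0,0.0005,0.003],"delta_rot":[0,0,0]},{"dp":[0,0.0005,0.006],"delta_rot":[0,0,0]},{"dp":[0,0.0005,0.008],"delta_rot":[0,0,0]},{"dp":[0,0.0005,0.008],"delta_rot":[0,0,0]}]' - 100
python3 -m handwheel '[{"dp":[0,0,0.003],"delta_rot":[0,0,0]},{"dp":[0,0,0.006],"delta_rot":[0,0,0]},{"dp":[0,0,0.006],"delta_rot":[0,0,0]}]'
python3 - <<'E'
from h import *
togo((.5753,-.2668,.0945),1.51)
E
```

```text
clock: 14.02
tcp_pos: [0.5753, -0.2672, 0.101]
orientation: [0.096, 3.14, -0.0]
contact_force: [-1.0, 2.3, 5.5]
grip_width: 0.0138
gripper_force: 100.8
clock: 14.4
tcp_pos: [0.5754, -0.2672, 0.0953]
orientation: [0.096, 3.14, 0.0]
contact_force: [-1.4, 3.3, 7.2]
grip_width: 0.0144
gripper_force: 101.2
t 14.4 tcp [ 0.5754 -0.2672  0.0953] yaw 1.5099 F [-1.4  3.3  7.2] M [ 0.66  0.43 -0.03] w 0.0144 j [ 0.14  0.57  0.27  1.78 -0.2   0.81  2.02]
dp [0.0001 0.0004 0.0008] rot [ 0.      0.0005 -0.0001]
```

```bash

python3 -m handwheel '[{"dp":[0,0.0005,0.002],"delta_rot":[0,0,0]},{"dp":[0,0.0005,0.003],"delta_rot":[0,0,0]},{"dp":[0,0.0005,0.003],"delta_rot":[0,0,0]}]'
python3 -m handwheel '[{"dp":[0,0,0.0015],"delta_rot":[0,0,0]},{"dp":[0,0,0.002],"delta_rot":[0,0,0]},{"dp":[0,0,0.002],"delta_rot":[0,0,0]}]'
python3 - <<'E'
from h import *
togo((.5753,-.2668,.0945),1.51)
E
```

```text
clock: 14.78
tcp_pos: [0.5756, -0.2673, 0.0944]
orientation: [0.096, 3.139, -0.0]
contact_force: [-6.1, 4.5, 20.7]
grip_width: 0.0142
gripper_force: 103.4
clock: 15.15
tcp_pos: [0.5758, -0.2674, 0.0942]
orientation: [0.097, 3.138, 0.0]
contact_force: [-10.1, 5.6, 35.0]
grip_width: 0.0146
gripper_force: 105.4
t 15.15 tcp [ 0.5758 -0.2674  0.0942] yaw 1.5093 F [-10.1   5.6  35. ] M [1.65 2.54 0.04] w 0.0146 j [ 0.14  0.57  0.27  1.78 -0.2   0.81  2.02]
dp [ 0.0005  0.0006 -0.0003] rot [ 0.0003  0.0022 -0.0007]
```

```bash

python3 -m handwheel '[{"dp":[0,0,-0.0015],"delta_rot":[0,0,0]},{"dp":[0,0,-0.0015],"delta_rot":[0,0,0.1]},{"dp":[0,0,-0.0015],"delta_rot":[0,0,0.2]},{"dp":[0,0,-0.0015],"delta_rot":[0,0,0.3]},{"dp":[0,0,-0.0015],"delta_rot":[0,0,0.4]},{"dp":[0,0,-0.0015],"delta_rot":[0,0,0.4]}]'
python3 - <<'E'
from h import *
togo((.5753,-.2668,.0945),0.01)
E
```

```text
clock: 15.9
tcp_pos: [0.5754, -0.2668, 0.0943]
orientation: [0.719, 3.057, 0.001]
contact_force: [-8.5, 5.8, 25.8]
grip_width: 0.0143
gripper_force: 104.1
t 15.9 tcp [ 0.5754 -0.2668  0.0943] yaw 1.1089 F [-8.5  5.8 25.8] M [1.48 1.96 0.12] w 0.0143 j [ 0.06  0.59  0.38  1.79 -0.28  0.82  1.69]
dp [ 0.0001 -0.     -0.0002] rot [ 0.0012 -0.      1.0989]
```

```bash

python3 -m handwheel '[{"dp":[0,0,0],"delta_rot":[0,0,0.12]},{"dp":[0,0,0],"delta_rot":[0,0,0.24]},{"dp":[0,0,0],"delta_rot":[0,0,0.36]},{"dp":[0,0,0],"delta_rot":[0,0,0.48]},{"dp":[0,0,0],"delta_rot":[0,0,0.6]},{"dp":[0,0,0],"delta_rot":[0,0,0.7]},{"dp":[0,0,0],"delta_rot":[0,0,0.8]},{"dp":[0,0,0],"delta_rot":[0,0,0.8]}]'
python3 - <<'E'
from h import *
togo((.5753,-.2668,.0945),0.01)
E
```

```text
clock: 16.9
tcp_pos: [0.5767, -0.2671, 0.0943]
orientation: [1.851, 2.535, 0.003]
contact_force: [-4.2, 5.7, 22.6]
grip_width: 0.0146
gripper_force: 103.8
t 16.9 tcp [ 0.5767 -0.2671  0.0943] yaw 0.3095 F [-4.2  5.7 22.6] M [1.31 1.09 0.17] w 0.0146 j [-0.08  0.63  0.59  1.8  -0.45  0.84  1.03]
dp [ 0.0008 -0.0012 -0.0002] rot [0.0033 0.0008 0.2995]
```

```bash

python3 -m handwheel '[{"dp":[0,-0.0005,0],"delta_rot":[0,0,0.1]},{"dp":[0,-0.001,0],"delta_rot":[0,0,0.2]},{"dp":[0,-0.001,0],"delta_rot":[0,0,0.28]},{"dp":[0,-0.001,0],"delta_rot":[0,0,0.28]}]'
python3 - <<'E'
from h import *
togo((.5753,-.2668,.0945),0.01)
E
python3 -m handwheel '[{"dp":[0,0,0],"delta_rot":[0,0,0.04]},{"dp":[0,0,0],"delta_rot":[0,0,0.08]},{"dp":[0,0,0],"delta_rot":[0,0,0.08]}]'
python3 - <<'E'
from h import *
togo((.5753,-.2668,.0945),0.01)
E
```

```text
clock: 17.4
tcp_pos: [0.5765, -0.2674, 0.0944]
orientation: [2.185, 2.252, 0.004]
contact_force: [-1.9, 5.5, 22.3]
grip_width: 0.014
gripper_force: 103.7
t 17.4 tcp [ 0.5765 -0.2674  0.0944] yaw 0.0302 F [-1.9  5.5 22.3] M [1.24 0.56 0.16] w 0.014 j [-0.12  0.65  0.66  1.8  -0.52  0.86  0.81]
dp [ 0.0006 -0.0012 -0.0002] rot [0.0046 0.0006 0.0202]
clock: 17.77
tcp_pos: [0.5764, -0.2674, 0.0943]
orientation: [2.273, 2.164, 0.005]
contact_force: [-2.2, 4.4, 21.0]
grip_width: 0.0141
gripper_force: 103.6
t 17.77 tcp [ 0.5764 -0.2674  0.0943] yaw -0.0494 F [-2.2  4.4 21. ] M [1.28 0.61 0.21] w 0.0141 j [-0.14  0.66  0.68  1.8  -0.53  0.86  0.74]
dp [ 0.0005 -0.0012 -0.0002] rot [ 0.0045  0.0002 -0.0594]
```

```bash

python3 -m handwheel '[{"dp":[0,0,0],"delta_rot":[0,0,0.05]},{"dp":[0,0,0],"delta_rot":[0,0,0.05]}]'
python3 - <<'E'
from h import *
togo((.5753,-.2668,.0945),-.061)
E
python3 -m handwheel '[{"dp":[0,0,0],"delta_rot":[0,0,0.05]},{"dp":[0,0,0],"delta_rot":[0,0,0.05]}]'
python3 - <<'E'
from h import *
togo((.5753,-.2668,.0945),-.061)
for n in("top","side"):
    f=grab(n);cv2.imwrite(f"pics/{n}4.png",f["img"])
W=np.zeros((400,800,3),np.uint8)
a=cv2.imread("pics/top4.png")[175:275,420:520];b=cv2.imread("pics/side4.png")[80:180,345:445]
W[:400,:400]=cv2.resize(a,(400,400),interpolation=2);W[:400,400:]=cv2.resize(b,(400,400),interpolation=2)
cv2.imwrite("pics/c4.png",np.clip(W*1.6,0,255).astype(np.uint8))
E
```

```text
clock: 18.02
tcp_pos: [0.5764, -0.2674, 0.0943]
orientation: [2.327, 2.106, 0.005]
contact_force: [-2.3, 5.0, 21.5]
grip_width: 0.0143
gripper_force: 103.6
t 18.02 tcp [ 0.5764 -0.2674  0.0943] yaw -0.0995 F [-2.3  5.  21.5] M [1.34 0.59 0.25] w 0.0143 j [-0.15  0.67  0.69  1.8  -0.54  0.87  0.7 ]
dp [ 0.0005 -0.0012 -0.0002] rot [ 0.0045 -0.0001 -0.0385]
clock: 18.27
tcp_pos: [0.5765, -0.2674, 0.0943]
orientation: [2.378, 2.048, 0.005]
contact_force: [-2.9, 5.7, 22.4]
grip_width: 0.0142
gripper_force: 103.6
t 18.27 tcp [ 0.5765 -0.2674  0.0943] yaw -0.1486 F [-2.9  5.7 22.4] M [1.28 0.6  0.45] w 0.0142 j [-0.15  0.67  0.7   1.8  -0.55  0.87  0.66]
dp [ 0.0004 -0.0012 -0.0002] rot [ 0.0044 -0.     -0.0876]
```

View pics/c4.png

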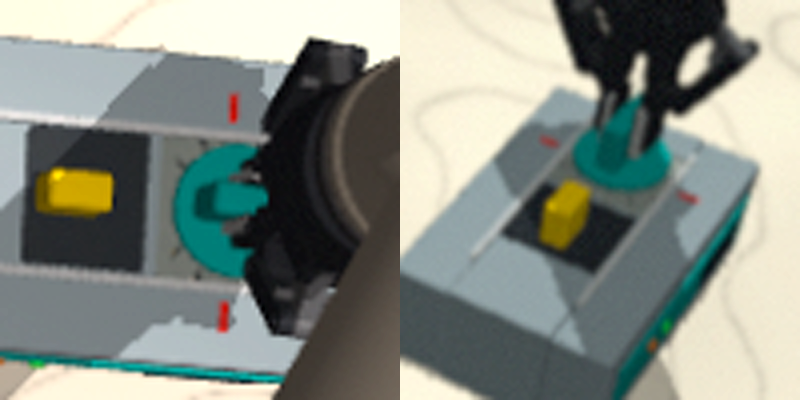

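The flange sits low over the port and the wing has turned to lie along the shutter's travel. The moment rose to 0.45 N m, past the spring's 0.22, so it is at its stop, and it is pressed at about 22 N. I hold briefly, then hand in.

```bash

python3 -m handwheel '[{"dp":[0,0,0],"delta_rot":[0,0,0]},{"dp":[0,0,0],"delta_rot":[0,0,0]},{"dp":[0,0,0],"delta_rot":[0,0,0]},{"dp":[0,0,0],"delta_rot":[0,0,0]}]'
python3 - <<'E'
from h import *
togo((.5753,-.2668,.0945),-.061)
print(r.hand_in())
E
```

```text
clock: 18.88
tcp_pos: [0.5764, -0.2674, 0.0943]
orientation: [2.378, 2.049, 0.005]
contact_force: [-2.0, 4.6, 21.7]
grip_width: 0.0143
gripper_force: 103.5
t 18.88 tcp [ 0.5764 -0.2674  0.0943] yaw -0.1483 F [-2.   4.6 21.7] M [1.23 0.57 0.38] w 0.0143 j [-0.15  0.67  0.7   1.8  -0.55  0.87  0.66]
dp [ 0.0004 -0.0012 -0.0002] rot [ 0.0045 -0.0002 -0.0873]
the job is handed in; nothing more can be done
None
```

I opened the shutter to its end stop, then put the teal cartridge through the slot, pressed it to the bottom and turned it clockwise to its stop; I handed in at about 19 s still gripping and pressing it (the hand-in returned no verdict).

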